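Make up the two ointment pots: liner, then lid, shape to shape

ROBOT

A 6-joint arm with a two-finger parallel gripper is mounted at the origin on a cart in front of the work surface, level with it; the furniture and walls round the work are solid. World frame = base frame: x ahead of the robot, y to its left, z up, the work surface at z = 0. Lengths are in m, angles in rad, forces in N, time in s.
With the tool pointing down it reaches from about 0.25 to 0.775 m from the base axis. Payload 4 kg.
Tool frame: the origin (TCP) lies on the centre line of the jaws, within the pads' length; the fingertips stand robot.tips_ahead ahead of it and the grasp point (between the pads) lies 8 mm behind it (robot.tips_ahead is the distance from the TCP to the fingertips, in m); z points along the fingers, y is the line along which they close (so a half turn about z gives the same grasp; the last joint's range is limited). The gripper opens to 94 mm and grips with 3 to 60 N. Pads are 16 mm wide; open, the fingers measure 119 mm over their backs; the gripper's body (75 mm by 177 mm) begins 78 mm behind the grasp point.
Start: joints at [1.146, 0.087, 1.371, -0, 1.684, -0.103], TCP at [0.174, 0.522, 0.217] pointing down, gripper open.
Joint ranges: [-3.1, 3.1], [-0.76, 2.03], [0.27, 2.55], [-1.08, 4.22], [0.17, 2.65], [-2.57, 2.57]. Speed limits (rad/s): [2.79, 2.79, 3.14, 3.14, 3.14, 3.14].

INTERFACE

Orientations are given as [roll, pitch, yaw] about the fixed x, y, z axes, in that order (R = Rz(yaw) Ry(pitch) Rx(roll)).
In Python, from bench import robot, snapshot, close_job, spotter gives the robot as it stands. The module is installed in compiled form; this text tells all that it offers.
- The arm moves only by the tool servo_tool, never from a script. Its argument "commands" is one flat list of numbers, 7 for each row, row after row: the shift along the tool's x, y, z in m, then the turn, a rotation vector about the tool's x, y, z in degrees, then the finger opening in m, from 0 to 0.094. In form: [x, y, z, ax, ay, az, grip, x, y, z, ax, ay, az, grip, ...]. A call has 1 to 10 rows; each row is the pose to reach, as a shift and turn from the pose commanded when the call began, along the tool's axes at that moment; what a row does not reach only later rows make up. A row lasts 1/8 s, in which the tool goes at most 62.5 mm and 10.7 degrees, less where a joint would pass 70% of its speed; a pose out of reach is approached as far as the arm can. A call with a gripper value outside its range is refused whole. The fingers move at their own pace and stop on an object; the grip force is fixed at half the most. Time passes only in rows, so rows that repeat a pose let the fingers close. It gives the time, the measured TCP pose, the force, the opening and the grip force at its end, in the units of the state.
- robot.get_obs(): the state, without advancing time (a new reading comes with each control period).
- snapshot(name): name is "side" or "top" or "wrist"; returns a dict with "img" (420x560x3 uint8, blue, green, red), "camera_matrix" (3x3 intrinsics, pixels), "k1" (the pictures are not rectified: a ray, as slopes to the right and down, at radius r is drawn at 1 + k1 r^2 times it, then the intrinsics apply), "extrinsics" (4x4, takes a point from camera to world coordinates); the wrist camera has in their place "hand_eye" (4x4, takes a point from camera to tool coordinates, whose origin is the TCP and whose axes are the flange's). Camera axes: x right, y down, z forward; pixel columns grow to the right and rows downward; lengths in m; the calibration is good to about 2 mm. A picture is of the moment at which its call begins: read the wrist's pose just before it. There is no depth.
- close_job(): hands the job in; it is judged then, once.
Trained networks look in a picture, given as the dict that the camera call returned (one of the last four; its "shot" number tells which), for a name from the list of things; names that differ only in an ending like _2 or _b are one class to them, and where a whole thing is asked for, a point or a joint stands for the part that bears it (a point fixed in the world has none). Each returns a list of dicts, best first, with "conf" (0 to 1); they miss things now and then, are a little off and sometimes report something else, mostly with a low value. They report only what shows in the picture. A call takes as long as a camera call.
- spotter.trace(name, picture): "region" (420x560 bool, what is visible of it) and "box" ([left, top, width, height] in pixels, round what is visible of it).
The state is a dict: "time": time; "joint_positions": joint angles; "qvel": joint speeds; "joint_torque": joint torques, N m; "tool_pos": TCP position; "ee_rot": TCP orientation; "wrist_force": force on the tool from outside, world axes, zero at the start; "wrist_torque": the same for the moment, N m; "width": finger opening in m; "finger_force": force on a finger pad.
Only numpy, scipy, OpenCV 4.12 (cv2) and the standard library are available. Lean on these libraries where they do the work, as an engineer would, in place of code of your own. Each camera call takes 0.05 s, during which the arm holds its last target. There are 200 camera calls.

TASK

Make up the two celadon ointment pots, the round one and the oblong one, where they stand: nest in each the steel liner of its own shape, resting on the pot's floor, and close each liner with the lid that fits it, seated flat. The large spare lid belongs to neither; leave it and everything else on the table alone.

Things in the scene. Friction and masses are not known exactly. Their poses are not given: they have to be found in the camera images.
- round_pot: round open celadon-green pot, 84 mm outer diameter, 40 high; the cavity is 71 mm across and its floor lies 6 mm above the origin. Origin: centre of the underside, z up. Loose, 0.5 kg
- oblong_pot: rectangular open celadon-green pot, 75 mm along its x, 107 mm along its y, 40 high; the cavity is 62 x 94 mm and its floor lies 6.5 mm above the origin. Origin: centre of the underside, z up. Loose, 0.5 kg
- round_liner: round open steel cup, 62 mm outer diameter, 66 high, foot narrowed to 54 mm, wall 3 mm (mouth 56 mm across). Origin: centre of the underside, z up. Nested in its pot it stands 32 mm proud of the pot's rim, so it can be held across its upper part from above
- oblong_liner: rectangular open steel cup, 52 mm along its x, 84 mm along its y, 66 high, foot narrowed to 44 x 76 mm, wall 3 mm (mouth 46 x 78 mm). Origin: centre of the underside, z up. Nested in its pot it stands 32 mm proud of the pot's rim, so it can be held across its x from above
- round_lid: round celadon-green lid: plate of 72 mm diameter from 8 to 14 mm above the origin, under it a plug of 46 mm diameter, 8 mm deep, on top a dark wooden knob of 22 mm diameter from 14 to 40 mm. Origin: centre of the plug's underside, z up. It lies plug down. Seated, the plug hangs in the liner and the plate rests on the liner's rim (origin 58 mm above the liner's origin)
- oblong_lid: rectangular celadon-green lid: plate 60 mm along its x and 92 mm along its y from 8 to 14 mm above the origin, under it a plug 36 x 68 mm, 8 mm deep, on top a dark wooden bar grip 18 mm along x, 44 mm along y, from 14 to 40 mm. Origin: centre of the plug's underside, z up. It lies plug down. Seated, its origin is 58 mm above the liner's origin
- spare_lid: bystander, to be left where it is: round celadon-green lid like the round one but larger, plate of 100 mm diameter, plug 80 mm, too large for either liner; 40 mm high; origin at the centre of its underside
- pill_press: heavy green hand press, fixed, an obstacle between the two halves of the table: base 170 x 125 mm, 300 mm tall with its lever; origin at the underside below the ram
- tape_roll: bystander, to be left where it is: roll of tan tape standing on its flat side, 96 mm across, 48 high; origin at the centre of its underside
- lot_stamp: bystander, to be left where it is: hand stamp with dark turned handle on a small wooden block, 20 x 32 x 54 mm high; origin at the centre of its underside
- dark_jar: bystander, to be left where it is: screw-lid jar with black lid, 63 mm diameter, 66 high; origin at the centre of its underside
- white_jar: bystander, to be left where it is: white screw-lid jar, 48 mm diameter, 40 high; origin at the centre of its underside
- press_paddle: bystander, to be left where it is: maple board with a turned knob on top, 70 x 120 x 41 mm high; origin at the centre of its underside

How it is judged:
On the way, in this order (a step that is already met when the one before it is completed fails the run):
1. one of the two liners is nested in the pot of its shape (((z of round_liner in the frame of round_pot between 0.002 and 0.01 m and horizontal distance between round_liner and round_pot below 0.01 m and angle between round_liner's own z axis and vertical below 0.08 rad) or (z of oblong_liner in the frame of oblong_pot between 0.002 and 0.01 m and horizontal distance between oblong_liner and oblong_pot below 0.01 m and angle between oblong_liner's own z axis and vertical below 0.08 rad))), for 0.2 s.
2. both liners are nested, each in the pot of its shape (z of round_liner in the frame of round_pot between 0.002 and 0.01 m and horizontal distance between round_liner and round_pot below 0.01 m and angle between each of round_liner, oblong_liner's own z axis and vertical below 0.08 rad and z of oblong_liner in the frame of oblong_pot between 0.002 and 0.01 m and horizontal distance between oblong_liner and oblong_pot below 0.01 m), for 0.2 s.
At the end, for the whole second after the job is handed in: Each liner rests on the floor of the pot of its shape and each lid is seated on the liner of its shape (heights within 4 mm, centred within 10 mm, level within 0.08 rad); pots upright on the table within 60 mm of their start; all at rest, bystanders in place (30 mm) (all of step 2 and z of round_lid in the frame of round_liner between 0.054 and 0.062 m and horizontal distance between round_lid and round_liner below 0.01 m and angle between each of round_lid, oblong_lid, round_pot, oblong_pot's own z axis and vertical below 0.08 rad and z of oblong_lid in the frame of oblong_liner between 0.054 and 0.062 m and horizontal distance between oblong_lid and oblong_liner below 0.01 m and height (world z) of each of round_pot, oblong_pot below 0.01 m and linear speed of each of round_pot, round_liner, round_lid, oblong_pot, oblong_liner, oblong_lid below 0.02 m/s); the robot touches nothing.
It fails at once if a pot is shifted more than 60 mm from where it stood, or tipped (distance of any of round_pot, oblong_pot from where it was at the start of the episode above 0.06 m or angle between any of round_pot, oblong_pot's own z axis and vertical above 0.4 rad).
It fails at once if a bystander is shifted more than 30 mm (distance of any of tape_roll, lot_stamp, dark_jar, white_jar, press_paddle, spare_lid from where it was at the start of the episode above 0.03 m).
It also fails if it takes over 72 s, if anything falls off the work surface, if the arm or the gripper's body presses on something with over 40 N, if the wrist force passes 120 N, or if a joint passes its speed limit or range.

## Working session

There is one attempt and no reset: what is moved stays moved. The work goes in short steps, Python scripts to look and compute and a tool call to move; the robot and the scene stay as the last step left them, time stands still between calls to the robot, and variables do not carry over. Pictures are saved under pics/ and viewed, at most 13 in all, crops included, and the job is handed in when it is done.

Besides the shell and the picture viewer there is one more tool, called after "Request:" as name(argument=value, ...), one argument or row to a line, values as JSON. servo_tool: Moves the arm, as the interface text tells. Its arguments: {"type":"object","properties":{"commands":{"type":"array","items":{"type":"number"}}},"required":["commands"]}

```bash
mkdir -p pics; ls; python3 - <<'E'
from bench import robot, snapshot, spotter
import cv2,numpy as np
o=robot.get_obs(); print(o['time'],o['tool_pos'],o['ee_rot'],o['width'],robot.tips_ahead)
for n in ['top','side']:
    s=snapshot(n); cv2.imwrite(f'pics/{n}0.png',s['img']); print(n,s['camera_matrix'].tolist(),s['k1'],np.round(s['extrinsics'],3).tolist())
E
```

```text
pics
0.0 [0.17373673 0.52127829 0.21530126] [-3.13937825e+00 -2.35203238e-04  2.81978907e+00] 0.09403294718311696 0.011
top [[438.6382538916981, 0.0, 275.27663647902284], [0.0, 438.6382538916981, 216.75755645346416], [0.0, 0.0, 1.0]] 0.012023100995576496 [[-0.027, -0.989, 0.143, 0.339], [-1.0, 0.027, -0.007, 0.113], [0.003, -0.143, -0.99, 1.612], [0.0, 0.0, 0.0, 1.0]]
side [[536.8918691677114, 0.0, 285.5382486989498], [0.0, 536.8918691677114, 213.17758608502797], [0.0, 0.0, 1.0]] -0.13591102241627817 [[-0.963, -0.152, 0.224, 0.182], [-0.27, 0.528, -0.805, 1.402], [0.004, -0.836, -0.549, 0.914], [0.0, 0.0, 0.0, 1.0]]
```

View pics/top0.png

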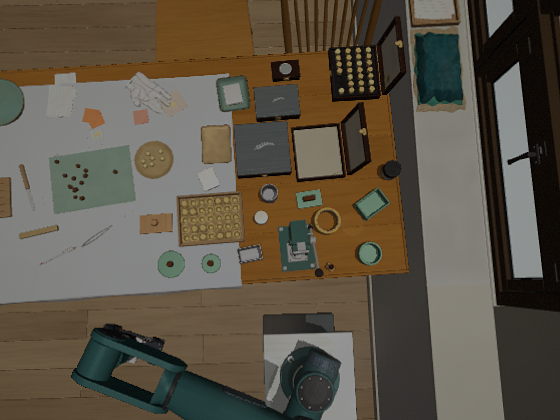

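View pics/side0.png

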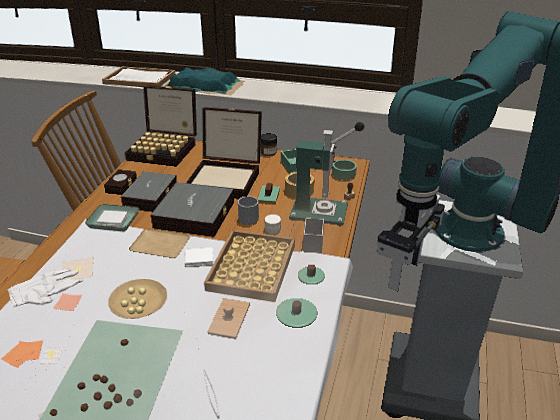

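```bash
cat > h.py <<'E'
import numpy as np,cv2
from scipy.optimize import minimize
from scipy.spatial.transform import Rotation as Rn
from bench import robot,snapshot,spotter
def cyl(d,z0,z1):
    a=np.linspace(0,2*np.pi,40,endpoint=False); c=np.c_[np.cos(a),np.sin(a)]*d/2000
    return np.r_[np.c_[c,np.full(40,z0/1e3)],np.c_[c,np.full(40,z1/1e3)]]
def box(a,b,z0,z1):
    return np.array([[x*a/2e3,y*b/2e3,z/1e3] for x in(-1,1) for y in(-1,1) for z in(z0,z1)])
M={'round_pot':[cyl(84,0,40)],'oblong_pot':[box(75,107,0,40)],
'round_liner':[np.r_[cyl(54,0,8),cyl(62,12,66)]],'oblong_liner':[np.r_[box(44,76,0,8),box(52,84,12,66)]],
'round_lid':[cyl(46,0,8),cyl(72,8,14),cyl(22,14,40)],'oblong_lid':[box(36,68,0,8),box(60,92,8,14),box(18,44,14,40)],
'spare_lid':[cyl(80,0,8),cyl(100,8,14),cyl(22,14,40)],'tape_roll':[cyl(96,0,48)],'dark_jar':[cyl(63,0,66)],'white_jar':[cyl(48,0,40)],
'lot_stamp':[box(20,32,0,54)],'press_paddle':[box(70,120,0,15)]}
def T(p,r):
    m=np.eye(4);m[:3,:3]=r;m[:3,3]=p;return m
def shot(n):
    if n=='wrist':
        o=robot.get_obs(); s=snapshot(n); s['E']=T(o['tool_pos'],Rn.from_euler('xyz',o['ee_rot']).as_matrix())@s['hand_eye']
    else: s=snapshot(n); s['E']=s['extrinsics']
    return s
def proj(s,P):
    E=s['E'];c=(P-E[:3,3])@E[:3,:3]; u=c[:,:2]/np.maximum(c[:,2:],1e-3); u=u*(1+s['k1']*(u**2).sum(1,keepdims=True))
    K=s['camera_matrix']; return u*[K[0,0],K[1,1]]+[K[0,2],K[1,2]]
def unproj(s,px,z):
    K=s['camera_matrix'];d=(np.array(px,float)-[K[0,2],K[1,2]])/[K[0,0],K[1,1]];u=d.copy()
    for _ in range(10):u=d/(1+s['k1']*(u@u))
    r=s['E'][:3,:3]@np.r_[u,1];o=s['E'][:3,3];return o+r*(z-o[2])/r[2]
def sil(s,name,q,z=0.):
    R=Rn.from_euler('z',q[2]).as_matrix();m=np.zeros((840,1120),np.uint8)
    for p in M[name]:
        h=cv2.convexHull(proj(s,p@R.T+[q[0],q[1],z]).astype(np.float32))
        cv2.fillConvexPoly(m,np.round((h*2+.5)*16).astype(np.int32),255,cv2.LINE_AA,4)
    return cv2.resize(m,(560,420),interpolation=cv2.INTER_AREA)/255.
def find(s,name,mc=.3):
    r=spotter.trace(name,s); return r[0] if r and r[0]['conf']>mc else None
def fit(views,name,z=0.,yaws=(0,.5,1,1.5,2,2.6)):
    """views: [(shot,region)]"""
    s,g=views[0];ys,xs=np.nonzero(g);p0=unproj(s,[xs.mean(),ys.mean()],z+.02)
    gs=[(s,cv2.GaussianBlur(g.astype(np.float32),(0,0),.7)) for s,g in views]
    def cost(q):
        t=0
        for s,g in gs:
            m=cv2.GaussianBlur(sil(s,name,q,z),(0,0),.7);t+=np.abs(m-g).sum()/g.sum()
        return t/len(gs)
    rnd=name.startswith(('round','spare')) or name in('tape_roll','dark_jar','white_jar')
    best=None
    for y in ((0,) if rnd else yaws):
        x0=np.r_[p0[:2],y];si=np.array([x0,x0+[.015,0,0],x0+[0,.015,0],x0+[0,0,0 if rnd else .3]])
        if rnd: r=minimize(lambda q:cost(np.r_[q,0]),x0[:2],method='Nelder-Mead',options=dict(initial_simplex=si[:3,:2],xatol=2e-4,fatol=1e-4)); v=(r.fun,np.r_[r.x,0])
        else: r=minimize(cost,x0,method='Nelder-Mead',options=dict(initial_simplex=si,xatol=2e-4,fatol=1e-4));v=(r.fun,r.x)
        if best is None or v[0]<best[0]:best=v
    return best
E
python3 - <<'E'
from h import *
T0=shot('top');S0=shot('side')
for n in M:
    a=find(T0,n);b=find(S0,n)
    for l,v in(('t',[(T0,a)]),('s',[(S0,b)])):
        v=[(s,f['region']) for s,f in v if f is not None]
        if v:
            f=fit(v,n); g=a if l=='t' else b
            print(n,l,round(f[0],3),np.round(f[1],3),g['box'],round(g['conf'],2),flush=True)
E
```

```text
round_pot t 0.142 [ 0.425 -0.234  0.   ] [357.1, 239.4, 26.0, 26.7] 0.88
round_pot s 0.117 [ 0.424 -0.236  0.   ] [332.5, 157.9, 25.5, 23.1] 0.9
oblong_pot t 0.071 [ 0.607 -0.253  3.748] [356.5, 186.9, 35.9, 34.9] 0.72
oblong_pot s 0.875 [ 0.631 -0.246  0.245] [282.2, 148.6, 14.5, 25.0] 0.65
round_liner t 0.066 [0.654 0.122 0.   ] [263.0, 182.9, 12.0, 20.1] 0.67
round_liner s 0.061 [0.654 0.128 0.   ] [240.6, 195.4, 19.2, 30.6] 0.65
oblong_liner t 0.058 [0.437 0.197 0.169] [235.5, 245.0, 27.4, 18.7] 0.55
oblong_liner s 0.073 [0.436 0.198 0.18 ] [301.8, 216.9, 25.2, 39.4] 0.86
round_lid t 0.158 [0.407 0.34  0.   ] [201.8, 252.3, 20.1, 21.8] 0.55
round_lid s 0.132 [0.409 0.343 0.   ] [296.1, 267.3, 29.7, 16.8] 0.76
oblong_lid t 0.142 [ 0.636 -0.023  3.3  ] [296.9, 191.0, 25.2, 16.4] 0.96
oblong_lid s 0.217 [ 0.637 -0.023  3.364] [258.8, 182.1, 20.0, 19.2] 0.67
spare_lid t 0.057 [0.409 0.484 0.   ] [160.0, 250.1, 24.7, 25.6] 0.84
spare_lid s 0.059 [0.411 0.487 0.   ] [275.3, 299.8, 42.8, 29.1] 0.98
tape_roll t 1.008 [ 0.549 -0.085  0.   ] [311.4, 205.8, 29.9, 27.0] 0.76
tape_roll s 1.306 [ 0.549 -0.084  0.   ] [283.7, 171.8, 36.1, 25.8] 0.59
dark_jar t 0.178 [ 0.729 -0.323  0.   ] [380.2, 161.2, 24.2, 19.3] 0.76
dark_jar s 0.159 [ 0.732 -0.327  0.   ] [260.9, 132.8, 15.9, 21.3] 0.87
white_jar t 0.51 [0.434 0.202 0.   ] [238.0, 248.1, 26.1, 15.4] 0.61
white_jar s 0.209 [0.571 0.154 0.   ] [263.2, 217.5, 17.3, 16.1] 0.77
lot_stamp s 0.542 [ 0.383 -0.088  0.123] [344.9, 181.7, 9.3, 19.9] 0.47
press_paddle t 0.085 [0.559 0.542 3.226] [145.1, 210.5, 26.1, 21.3] 0.79
press_paddle s 0.162 [0.56  0.544 0.12 ] [210.4, 297.2, 37.8, 39.5] 0.97
```

```bash
cat >> h.py <<'E'
def plan(wps,base=None):
    """wps: (x,y,z,yaw,grip,rows), linear within a waypoint at <=55mm, 10deg a row, then hold; prints tool rows"""
    o=robot.get_obs();p=np.array(o['tool_pos']);R=Rn.from_euler('xyz',o['ee_rot'])
    print('t',round(o['time'],2),'at',np.round(p,4),np.round(o['ee_rot'],3),'w',round(o['width'],4))
    out=[]
    for x,y,z,yaw,g,n in wps:
        d=R.as_matrix().T@(np.array([x,y,z])-p);rv=np.degrees((R.inv()*Rn.from_euler('xyz',[np.pi,0,yaw])).as_rotvec())
        out+=[[*np.round(d,4).tolist(),*np.round(rv,1).tolist(),g]]*n
        print(n,'x',[float(v) for v in out[-1]])
E
python3 - <<'E'
from h import *
t=shot('top');s=shot('side')
for n,px,z in [('leverknob',(320,272),.28),('tray corner',(243,243),.03),('tray br top',(243,195),.03),('stamp',(332,266),.05),('base bl',(282,271),.0),('base br',(317,268),0),('base tl',(283,223),0)]: print(n,np.round(unproj(t,px,z),3))
print('side lever',proj(s,np.array([unproj(t,(320,272),z) for z in(.2,.25,.3)])))
plan([(.62,.125,.22,np.pi,.094,10)])
E
```

```text
leverknob [ 0.36  -0.026  0.28 ]
tray corner [0.475 0.222 0.03 ]
tray br top [0.651 0.219 0.03 ]
stamp [ 0.383 -0.093  0.05 ]
base bl [0.371 0.083 0.   ]
base br [ 0.379 -0.045  0.   ]
base tl [0.548 0.074 0.   ]
side lever [[357.47664831 149.89963298]
 [358.69881626 135.33055906]
 [359.95259463 120.20766041]]
t 1.5 at [0.174  0.5218 0.2165] [ 3.142 -0.     2.82 ] w 0.0939
10 x [-0.5486, -0.2353, -0.0035, 0.0, -0.0, -18.4, 0.094]
```

Request:
servo_tool(
  commands=[-0.549,-0.235,-0.003,0,0,-18.4,0.094,-0.549,-0.235,-0.003,0,0,-18.4,0.094,-0.549,-0.235,-0.003,0,0,-18.4,0.094,-0.549,-0.235,-0.003,0,0,-18.4,0.094,-0.549,-0.235,-0.003,0,0,-18.4,0.094,-0.549,-0.235,-0.003,0,0,-18.4,0.094,-0.549,-0.235,-0.003,0,0,-18.4,0.094,-0.549,-0.235,-0.003,0,0,-18.4,0.094,-0.549,-0.235,-0.003,0,0,-18.4,0.094,-0.549,-0.235,-0.003,0,0,-18.4,0.094],
)

```text
time: 2.75
tool_pos: [0.6222, 0.1227, 0.219]
ee_rot: [-3.141, -0.0, 3.139]
wrist_force: [0.6, -0.2, -0.4]
width: 0.0941
finger_force: 0.0
```

```bash
cat > look.py <<'E'
import sys
from h import *
s=shot('wrist')
cv2.imwrite(f'pics/{sys.argv[1]}.png',s['img'])
for n in sys.argv[2:]:
    a=find(s,n)
    if a: f=fit([(s,a['region'])],n); print(n,round(f[0],3),np.round(f[1],4),a['box'],round(a['conf'],2))
E
python3 look.py w1 round_liner oblong_lid; python3 -c "
from h import *
plan([(.653,.125,.1,np.pi,.094,10)]);print(np.round(snapshot('wrist')['hand_eye'],3).tolist())"
```

```text
round_liner 0.069 [0.6524 0.1254 0.    ] [254.3, 193.6, 59.0, 65.8] 0.78
oblong_lid 0.056 [ 0.6347 -0.0214  0.1293] [121.5, 173.5, 81.9, 59.4] 0.93
t 2.9 at [0.6213 0.1235 0.2184] [ 3.142e+00 -2.000e-03  3.138e+00] w 0.0939
10 x [-0.0319, 0.0016, 0.1183, 0.0, -0.1, -0.2, 0.094]
[[-0.001, -0.972, -0.233, 0.068], [1.0, -0.001, 0.001, 0.001], [-0.001, -0.233, 0.972, -0.169], [0.0, 0.0, 0.0, 1.0]]
```

View pics/w1.png

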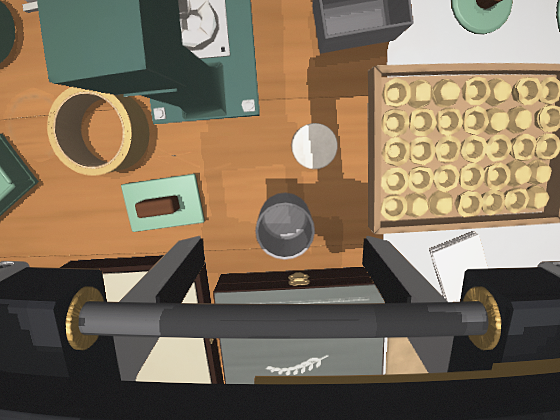

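Request:
servo_tool(
  commands=[-0.032,0.0015,0.06,0,0,0,0.094,-0.032,0.0015,0.1,0,0,0,0.094,-0.032,0.0015,0.13,0,0,0,0.094,-0.032,0.0015,0.155,0,0,0,0.094,-0.032,0.0015,0.165,0,0,0,0.094,-0.032,0.0015,0.165,0,0,0,0.05,-0.032,0.0015,0.165,0,0,0,0.05,-0.032,0.0015,0.165,0,0,0,0.05,-0.032,0.0015,0.165,0,0,0,0.05,-0.032,0.0015,0.165,0,0,0,0.05],
)

```text
time: 4.2
tool_pos: [0.6534, 0.1262, 0.0562]
ee_rot: [-3.141, 0.003, 3.141]
wrist_force: [-0.0, -0.8, 5.7]
width: 0.0622
finger_force: 30.0
```

```bash
python3 -c "
from h import *
Y=np.pi
plan([(.653,.126,.25,Y,.05,4),(.62,-.1,.25,Y,.05,5),(.46,-.235,.22,Y,.05,5)])"
```

```text
t 4.2 at [0.6534 0.1262 0.0562] [-3.141e+00  3.000e-03  3.141e+00] w 0.0622
4 x [-0.0001, -0.0003, -0.1938, -0.0, 0.1, -0.1, 0.05]
5 x [0.0326, -0.2264, -0.1938, -0.0, 0.1, -0.1, 0.05]
5 x [0.1926, -0.3615, -0.1642, -0.0, 0.1, -0.1, 0.05]
```

Request:
servo_tool(
  commands=[0,0,-0.05,0,0,0,0.05,0,0,-0.1,0,0,0,0.05,0,0,-0.15,0,0,0,0.05,0,0,-0.194,0,0,0,0.05,0.008,-0.05,-0.194,0,0,0,0.05,0.016,-0.1,-0.194,0,0,0,0.05,0.024,-0.16,-0.194,0,0,0,0.05,0.033,-0.22,-0.194,0,0,0,0.05,0.075,-0.26,-0.188,0,0,0,0.05,0.12,-0.3,-0.18,0,0,0,0.05],
)

```text
time: 5.45
tool_pos: [0.5311, -0.1745, 0.233]
ee_rot: [3.14, -0.001, 3.141]
wrist_force: [-0.4, -0.5, -0.9]
width: 0.0624
finger_force: 30.0
```

```bash
python3 -c "
from h import *
Y=np.pi
plan([(.425,-.235,.16,Y,.05,4)])"
```

```text
t 5.45 at [ 0.5311 -0.1745  0.233 ] [ 3.140e+00 -1.000e-03  3.141e+00] w 0.0624
4 x [0.1059, -0.0607, 0.0731, 0.1, -0.1, -0.1, 0.05]
```

Request:
servo_tool(
  commands=[0.05,-0.03,0.02,0,0,0,0.05,0.1,-0.058,0.05,0,0,0,0.05,0.106,-0.061,0.073,0,0,0,0.05,0.106,-0.061,0.073,0,0,0,0.05,0.106,-0.061,0.073,0,0,0,0.05],
)

```text
time: 6.08
tool_pos: [0.4271, -0.234, 0.1622]
ee_rot: [3.142, 0.001, 3.142]
wrist_force: [0.1, -0.6, -0.6]
width: 0.0624
finger_force: 30.0
```

```bash
python3 look.py w2 round_pot round_liner;python3 -c "
from h import *
t=shot('top');s=shot('side')
for v in(t,s):
  for n,z in(('round_pot',0),('round_liner',.104),('oblong_pot',0)):
    a=find(v,n)
    if a: f=fit([(v,a['region'])],n,z);print(n,round(f[0],3),np.round(f[1],4))
plan([(.425,-.235,.062,np.pi,.05,4)])"
```

```text
round_pot 1.415 [ 0.4251 -0.2307  0.    ] [242.2, 156.8, 87.6, 62.9] 0.9
round_liner 0.572 [ 0.4678 -0.2137  0.    ] [222.5, 188.6, 120.6, 115.9] 0.94
round_pot 34.5 [ 0.4118 -0.18    0.    ]
round_liner 0.422 [ 0.5944 -0.2379  0.    ]
oblong_pot 0.046 [ 0.6075 -0.2531  0.5751]
round_pot 0.167 [ 0.4273 -0.2399  0.    ]
round_liner 0.677 [ 0.4303 -0.2429  0.    ]
oblong_pot 0.893 [ 0.6314 -0.2515  0.2611]
t 6.62 at [ 0.4263 -0.2341  0.1615] [3.142 0.    3.141] w 0.0624
4 x [0.0013, -0.0009, 0.0995, 0.0, 0.0, -0.0, 0.05]
```

View pics/w2.png

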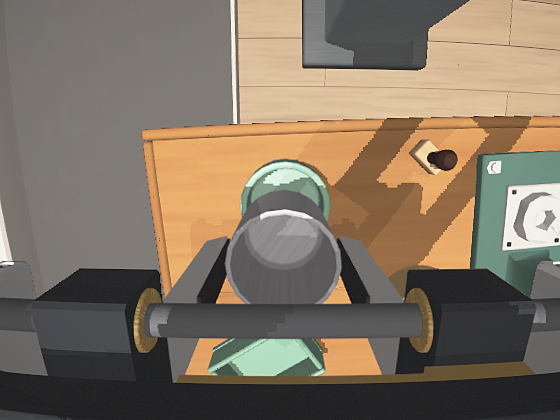

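```bash
python3 -c "
from h import *
s=shot('wrist');a=find(s,'round_pot');print(a['box'])
for q in((.425,-.235,0),(.425,-.232,0),(.422,-.235,0)):
  m=sil(s,'round_pot',q)>.5;print(q,cv2.boundingRect(m.astype(np.uint8)))"
```

```text
[239.8, 159.5, 88.3, 59.5]
(0.425, -0.235, 0) (235, 159, 92, 92)
(0.425, -0.232, 0) (238, 159, 92, 92)
(0.422, -0.235, 0) (235, 156, 92, 92)
```

Request:
servo_tool(
  commands=[0.001,0,0.04,0,0,0,0.05,0.001,0,0.06,0,0,0,0.05,0.001,0,0.08,0,0,0,0.05,0.001,0,0.09,0,0,0,0.05,0.001,0,0.097,0,0,0,0.05,0.001,0,0.098,0,0,0,0.05,0.001,0,0.098,0,0,0,0.05],
)

```text
time: 7.6
tool_pos: [0.4256, -0.2344, 0.0641]
ee_rot: [-3.141, 0.001, 3.141]
wrist_force: [0.0, 0.7, -1.5]
width: 0.0622
finger_force: 30.0
```

Request:
servo_tool(
  commands=[0,0,0.002,0,0,0,0.05,0,0,0.002,0,0,0,0.075,0,0,0.002,0,0,0,0.075,0,0,0.002,0,0,0,0.075,0,0,-0.03,0,0,0,0.08,0,0,-0.09,0,0,0,0.08,0,0,-0.15,0,0,0,0.08,0,0,-0.18,0,0,0,0.08,0.04,0,-0.18,0,0,0,0.08,0.04,0,-0.18,0,0,0,0.08],
)

```text
time: 8.85
tool_pos: [0.3842, -0.2343, 0.2444]
ee_rot: [-3.14, 0.001, 3.139]
wrist_force: [-0.3, -0.2, 0.4]
width: 0.0798
finger_force: 0.0
```

```bash
python3 look.py w3 round_pot oblong_pot; python3 -c "
from h import *
v=shot('wrist');a=find(v,'round_liner');f=fit([(v,a['region'])],'round_liner',.006);print(f)
v=shot('side');a=find(v,'round_liner');f=fit([(v,a['region'])],'round_liner',.006);print(f)
Y=.175+np.pi/2
plan([(.60,-.1,.25,2.4,.094,4),(.6,.1,.25,Y,.094,4),(.437,.197,.25,Y,.094,4)])"
```

```text
round_pot 2.459 [ 0.4256 -0.2311  0.    ] [251.6, 187.0, 70.1, 62.7] 0.55
oblong_pot 0.773 [ 0.6116 -0.252   0.6031] [222.8, 337.2, 96.6, 42.3] 0.91
(np.float64(0.04169910044125277), array([ 0.42512666, -0.23369395,  0.        ]))
(np.float64(0.4689891394082749), array([ 0.43291201, -0.27286302,  0.        ]))
t 9.2 at [ 0.3856 -0.234   0.2429] [ 3.141e+00 -1.000e-03  3.141e+00] w 0.0802
4 x [-0.2144, 0.1341, -0.0071, 0.0, -0.1, 42.5, 0.094]
4 x [-0.2144, 0.3341, -0.0069, 0.0, -0.1, 80.0, 0.094]
4 x [-0.0513, 0.4311, -0.0068, 0.0, -0.1, 80.0, 0.094]
```

View pics/w3.png

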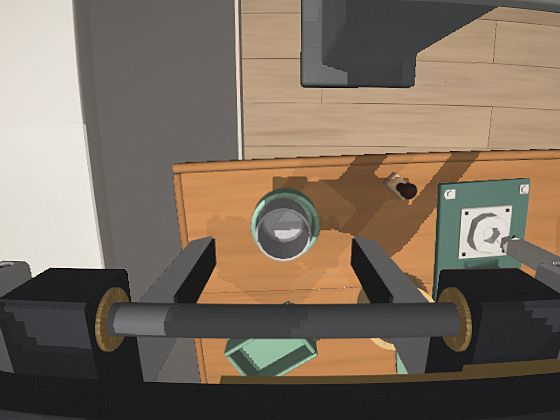

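Request:
servo_tool(
  commands=[-0.045,0.014,-0.02,0,0,10,0.08,-0.095,0.044,-0.037,0,0,20,0.08,-0.145,0.084,-0.037,0,0,30,0.08,-0.195,0.124,-0.037,0,0,40,0.08,-0.225,0.174,-0.037,0,0,50,0.08,-0.225,0.234,-0.037,0,0,60,0.08,-0.215,0.289,-0.037,0,0,70,0.08,-0.185,0.334,-0.037,0,0,80,0.08,-0.145,0.374,-0.037,0,0,80,0.08,-0.105,0.404,-0.037,0,0,80,0.08],
)

```text
time: 10.45
tool_pos: [0.4893, 0.1718, 0.2798]
ee_rot: [-3.141, -0.0, 1.746]
wrist_force: [0.9, 0.9, -0.0]
width: 0.0801
finger_force: 0.0
```

```bash
python3 look.py w4 oblong_liner; python3 -c "
from h import *
Y=.175+np.pi/2
plan([(.437,.19,.20,Y,.08,4)])"
```

```text
oblong_liner 0.035 [0.4344 0.2    3.3084] [220.8, 122.3, 48.5, 76.4] 0.9
t 10.55 at [0.4877 0.1729 0.2812] [ 3.141e+00 -1.000e-03  1.751e+00] w 0.0804
4 x [0.0258, -0.0468, 0.0812, 0.0, -0.1, 0.3, 0.08]
```

Request:
servo_tool(
  commands=[0.02,-0.03,0.04,0,0,0.5,0.075,0.034,-0.0464,0.09,0,0,0.5,0.075,0.034,-0.0464,0.14,0,0,0.5,0.075,0.034,-0.0464,0.18,0,0,0.5,0.075,0.034,-0.0464,0.21,0,0,0.5,0.075,0.034,-0.0464,0.225,0,0,0.5,0.075,0.034,-0.0464,0.225,0,0,0.5,0.04,0.034,-0.0464,0.225,0,0,0.5,0.04,0.034,-0.0464,0.225,0,0,0.5,0.04,0.034,-0.0464,0.225,0,0,0.5,0.04],
)

```text
time: 11.8
tool_pos: [0.4399, 0.1956, 0.057]
ee_rot: [3.139, -0.0, 1.736]
wrist_force: [-0.4, 0.2, 3.9]
width: 0.0517
finger_force: 30.0
```

```bash
python3 -c "
from h import *
plan([(.437,.198,.28,1.74,.04,4),(.61,.05,.28,1.74,.04,4),(.607,-.253,.18,.59+np.pi/2,.04,4)])"
```

```text
t 11.8 at [0.4399 0.1956 0.057 ] [ 3.139 -0.     1.736] w 0.0517
4 x [0.003, -0.0018, -0.223, 0.2, -0.0, -0.2, 0.04]
4 x [-0.1715, 0.1445, -0.2227, 0.2, -0.0, -0.2, 0.04]
4 x [-0.4699, 0.0915, -0.1229, 0.2, 0.0, -24.3, 0.04]
```

Request:
servo_tool(
  commands=[0,0,-0.055,0,0,0,0.04,0,0,-0.11,0,0,0,0.04,0,0,-0.165,0,0,0,0.04,0,0,-0.223,0,0,0,0.04,-0.04,0.036,-0.223,0,0,0,0.04,-0.08,0.072,-0.223,0,0,0,0.04,-0.125,0.108,-0.223,0,0,0,0.04,-0.17,0.144,-0.223,0,0,0,0.04,-0.22,0.14,-0.223,0,0,0,0.04,-0.22,0.14,-0.223,0,0,0,0.04],
)

```text
time: 13.05
tool_pos: [0.6137, -0.0023, 0.2772]
ee_rot: [-3.14, 0.001, 1.731]
wrist_force: [-0.6, 1.3, -2.1]
width: 0.0516
finger_force: 29.9
```

```bash
python3 -c "
from h import *
for i in range(3):
  v=shot('top');a=find(v,'oblong_pot')
  if a: print(fit([(v,a['region'])],'oblong_pot',yaws=(.3,.6,.9)))
for n in('wrist','side'):
  v=shot(n);a=find(v,'oblong_liner',.2)
  z=robot.get_obs()['tool_pos'][2]-.056
  if a: print(n,a['box'],fit([(v,a['region'])],'oblong_liner',z,yaws=(0,.2)))
cv2.imwrite('pics/s5.png',v['img'])
plan([(.607,-.253,.18,.59+np.pi/2,.04,4)])"
```

```text
(np.float64(0.07896547575841552), array([ 0.60824172, -0.25316531,  0.60119501]))
(np.float64(0.04006062480567382), array([ 0.6086366 , -0.25271762,  0.5992131 ]))
(np.float64(0.039246070028055115), array([ 0.60882516, -0.25290125,  0.60808262]))
wrist [231.6, 162.9, 103.5, 142.4] (np.float64(0.1880491373977532), array([0.61156245, 0.00917634, 0.17751348]))
side [258.9, 113.4, 25.5, 32.1] (np.float64(0.07272201582134685), array([0.61356267, 0.0097065 , 0.18094119]))
t 13.55 at [0.613  0.0021 0.2787] [ 3.141 -0.     1.737] w 0.0518
4 x [-0.2506, -0.0482, 0.0987, 0.0, 0.0, -24.3, 0.04]
```

```bash
python3 -c "
from h import *
plan([(.611,-.257,.15,.602+np.pi/2,.04,4)])"
```

```text
t 13.55 at [0.613  0.0021 0.2787] [ 3.141 -0.     1.737] w 0.0518
4 x [-0.2552, -0.045, 0.1287, 0.0, 0.0, -25.0, 0.04]
```

Request:
servo_tool(
  commands=[-0.05,-0.009,0.01,0,0,-6,0.04,-0.105,-0.018,0.02,0,0,-12,0.04,-0.16,-0.027,0.03,0,0,-18,0.04,-0.21,-0.036,0.05,0,0,-25,0.04,-0.255,-0.045,0.08,0,0,-25,0.04,-0.255,-0.045,0.12,0,0,-25,0.04,-0.255,-0.045,0.129,0,0,-25,0.04,-0.255,-0.045,0.129,0,0,-25,0.04,-0.255,-0.045,0.129,0,0,-25,0.04],
)

```text
time: 14.68
tool_pos: [0.612, -0.2573, 0.1522]
ee_rot: [3.139, 0.004, 2.174]
wrist_force: [-0.1, -0.0, -1.8]
width: 0.0517
finger_force: 29.9
```

```bash
python3 -c "
from h import *
plan([(.611,-.257,.064,.602+np.pi/2,.04,4)])
s=shot('wrist');im=s['img'].copy()
z=robot.get_obs()['tool_pos'][2]-.0565
p=np.array(robot.get_obs()['tool_pos'])
def dr(a,b,q,z,c):
  R=Rn.from_euler('z',q[2]).as_matrix();P=np.array([[-a,-b,0],[a,-b,0],[a,b,0],[-a,b,0]])/2e3@R.T+[q[0],q[1],z]
  cv2.polylines(im,[np.round(proj(s,P)*8).astype(np.int32)],True,c,1,cv2.LINE_AA,3)
q=(.608,-.253,.602);dr(75,107,q,.04,(0,0,255));dr(62,94,q,.04,(0,0,255));dr(75,107,q,0,(0,0,255))
for d,c in((.002,(255,0,0)),(.007,(0,255,255))):
  q2=(p[0]-.566*d,p[1]+.824*d,.602);dr(52,84,q2,z+.066,c)
cv2.imwrite('pics/w6.png',cv2.resize(im[100:400,130:430],(750,750)[:2])[:600])"
```

```text
t 14.68 at [ 0.612  -0.2573  0.1522] [3.139 0.004 2.174] w 0.0517
4 x [0.0012, -0.0008, 0.0882, 0.1, 0.2, 0.0, 0.04]
```

View pics/w6.png

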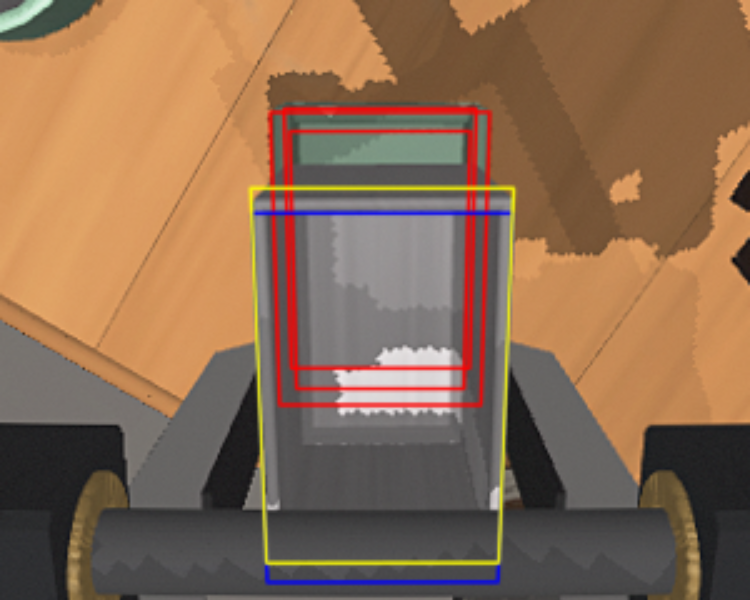

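Request:
servo_tool(
  commands=[0.001,-0.001,0.03,0,0,0,0.04,0.001,-0.001,0.05,0,0,0,0.04,0.001,-0.001,0.07,0,0,0,0.04,0.001,-0.001,0.08,0,0,0,0.04,0.001,-0.001,0.087,0,0,0,0.04,0.001,-0.001,0.088,0,0,0,0.04,0.001,-0.001,0.088,0,0,0,0.04],
)

```text
time: 15.6
tool_pos: [0.6095, -0.2575, 0.0634]
ee_rot: [3.141, 0.001, 2.172]
wrist_force: [-3.7, 1.5, 6.9]
width: 0.0516
finger_force: 30.0
```

Request:
servo_tool(
  commands=[0,0,0,0,0,0,0.07,0,0,0,0,0,0,0.07,0,0,0,0,0,0,0.07,0,0,-0.03,0,0,0,0.07,0,0,-0.08,0,0,0,0.07,0,0,-0.14,0,0,0,0.07,0,0,-0.2,0,0,0,0.07,0,0,-0.21,0,0,0,0.07],
)

```text
time: 16.6
tool_pos: [0.611, -0.2583, 0.2785]
ee_rot: [3.136, 0.01, 2.172]
wrist_force: [0.6, -0.7, -1.0]
width: 0.0704
finger_force: 0.0
```

```bash
python3 -c "
from h import *
v=shot('wrist');cv2.imwrite('pics/w7.png',v['img']);a=find(v,'oblong_liner');print(a['box'],fit([(v,a['region'])],'oblong_liner',.0065,yaws=(.6,)))
for n in('top','top','side'):
  v=shot(n)
  for o in('oblong_liner','oblong_pot','oblong_lid'):
    a=find(v,o)
    if a: print(n,o,fit([(v,a['region'])],o,.0065 if o=='oblong_liner' else 0,yaws=(.2,.6)))
plan([(.6355,-.0225,.2,.17+np.pi/2,.05,4)])"
```

```text
[257.6, 146.5, 48.8, 75.4] (np.float64(0.05070928484454188), array([ 0.60538337, -0.25274705,  0.61064614]))
top oblong_liner (np.float64(0.4031364303166679), array([ 0.60957479, -0.25254673,  0.68642615]))
top oblong_pot (np.float64(3.1670253384755713), array([ 0.61146914, -0.2500917 ,  0.72202541]))
top oblong_lid (np.float64(0.09687251297031452), array([ 0.63539699, -0.02450766,  0.14242589]))
top oblong_liner (np.float64(0.607916623232023), array([ 0.60911839, -0.25156581,  0.68082271]))
top oblong_pot (np.float64(2.993234714064686), array([ 0.61262411, -0.24826086,  0.72476004]))
top oblong_lid (np.float64(0.2658832876928976), array([ 0.63618322, -0.02454515,  0.16033736]))
side oblong_liner (np.float64(1.0482080166851095), array([ 0.63384327, -0.29518573,  0.24658086]))
side oblong_pot (np.float64(2.3094562389366056), array([ 0.64001858, -0.24520451,  0.28057285]))
side oblong_lid (np.float64(0.13701948713529355), array([ 0.63594836, -0.02126112,  0.1750195 ]))
t 17.3 at [ 0.6093 -0.2574  0.2713] [-3.142 -0.     2.172] w 0.0701
4 x [0.1788, 0.1546, 0.0713, -0.0, -0.0, 24.7, 0.05]
```

View pics/w7.png

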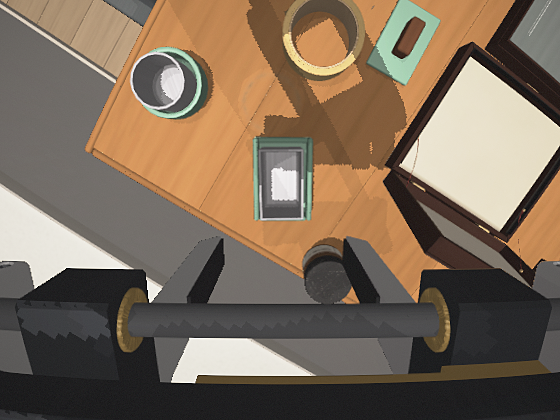

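Request:
servo_tool(
  commands=[0.04,0.035,0,0,0,6,0.06,0.08,0.07,0.01,0,0,12,0.06,0.12,0.105,0.03,0,0,18,0.06,0.16,0.14,0.05,0,0,25,0.06,0.173,0.15,0.07,0,0,25,0.06,0.173,0.15,0.09,0,0,25,0.06,0.173,0.15,0.09,0,0,25,0.06],
)

```text
time: 18.18
tool_pos: [0.634, -0.0293, 0.1793]
ee_rot: [-3.138, -0.001, 1.737]
wrist_force: [-0.4, 0.2, -0.7]
width: 0.0597
finger_force: 0.0
```

```bash
python3 look.py w8 oblong_lid;python3 look.py w8 oblong_lid; python3 -c "
from h import *
plan([(.635,-.0225,.029,.165+np.pi/2,.05,4)])"
```

```text
oblong_lid 1.615 [ 0.5853 -0.2647  2.4433] [191.4, 345.5, 61.0, 33.4] 0.75
oblong_lid 0.03 [ 0.6343 -0.0204  3.2632] [255.3, 146.7, 61.6, 87.0] 0.58
t 18.38 at [ 0.6357 -0.0304  0.1831] [3.139e+00 1.000e-03 1.735e+00] w 0.0599
4 x [0.008, 0.0002, 0.1541, 0.1, 0.0, -0.0, 0.05]
```

Request:
servo_tool(
  commands=[0.0095,0,0.05,0,0,1.4,0.05,0.0095,0,0.1,0,0,1.4,0.05,0.0095,0,0.13,0,0,1.4,0.05,0.0095,0,0.145,0,0,1.4,0.05,0.0095,0,0.152,0,0,1.4,0.05,0.0095,0,0.152,0,0,1.4,0.05,0.0095,0,0.152,0,0,1.4,0.01,0.0095,0,0.152,0,0,1.4,0.01,0.0095,0,0.152,0,0,1.4,0.01,0.0095,0,0.152,0,0,1.4,0.01],
)

```text
time: 19.62
tool_pos: [0.634, -0.0204, 0.0299]
ee_rot: [3.14, 0.0, 1.712]
wrist_force: [0.9, 0.6, 1.2]
width: 0.0176
finger_force: 30.0
```

```bash
python3 -c "
from h import *
plan([(.634,-.02,.2,.14+np.pi/2,.01,4),(.606,-.253,.2,.606+np.pi/2,.01,4)])"
```

```text
t 19.62 at [ 0.634  -0.0204  0.0299] [3.14  0.    1.712] w 0.0176
4 x [0.0004, 0.0003, -0.1701, 0.1, 0.0, 0.0, 0.01]
4 x [-0.2263, -0.0601, -0.1701, 0.1, 0.0, -26.7, 0.01]
```

Request:
servo_tool(
  commands=[0,0,-0.05,0,0,0,0.01,0,0,-0.11,0,0,0,0.01,0,0,-0.16,0,0,0,0.01,-0.045,-0.012,-0.16,0,0,-6,0.01,-0.1,-0.026,-0.16,0,0,-13,0.01,-0.15,-0.04,-0.16,0,0,-20,0.01,-0.2,-0.053,-0.15,0,0,-26.7,0.01,-0.226,-0.06,-0.13,0,0,-26.7,0.01,-0.226,-0.06,-0.12,0,0,-26.7,0.01,-0.226,-0.06,-0.12,0,0,-26.7,0.01],
)

```text
time: 20.88
tool_pos: [0.6052, -0.2514, 0.1477]
ee_rot: [-3.141, -0.004, 2.178]
wrist_force: [-0.1, -0.3, -2.2]
width: 0.0178
finger_force: 30.0
```

```bash
cat > ov.py <<'E'
import sys
from h import *
def overlay(name,box_list,crop):
    s=shot('wrist');im=s['img'].copy()
    for a,b,q,z,c in box_list:
        R=Rn.from_euler('z',q[2]).as_matrix()
        P=(cyl(a,0,0)[:40] if b==0 else np.array([[-a,-b,0],[a,-b,0],[a,b,0],[-a,b,0]])/2e3)@R.T+[q[0],q[1],z]
        cv2.polylines(im,[np.round(proj(s,P)*8).astype(np.int32)],True,c,1,cv2.LINE_AA,3)
    l,t,w,h=crop;cv2.imwrite(f'pics/{name}.png',cv2.resize(im[t:t+h,l:l+w],None,fx=2,fy=2))
E
python3 -c "
from ov import *
plan([(.606,-.253,.0955,.606+np.pi/2,.01,4)])
o=robot.get_obs();p=o['tool_pos'];y=o['ee_rot'][2]-np.pi/2
q=(.606,-.253,.606)
l=(p[0],p[1],y);z=p[2]-.030
overlay('w9',[(52,84,q,.0725,(0,0,255)),(75,107,q,.04,(0,0,255)),(60,92,l,z+.014,(255,0,0)),(18,44,l,z+.04,(255,0,0))],(130,80,300,290))
s=shot('wrist')
a=find(s,'oblong_lid');print(a['box'],fit([(s,a['region'])],'oblong_lid',z,yaws=(.6,)))"
```

```text
t 20.88 at [ 0.6052 -0.2514  0.1477] [-3.141 -0.004  2.178] w 0.0178
4 x [-0.002, -0.0002, 0.0522, -0.1, -0.2, 0.1, 0.01]
[232.8, 174.6, 103.7, 129.7] (np.float64(0.585793121929373), array([ 0.6064644 , -0.25163145,  0.60352368]))
```

View pics/w9.png

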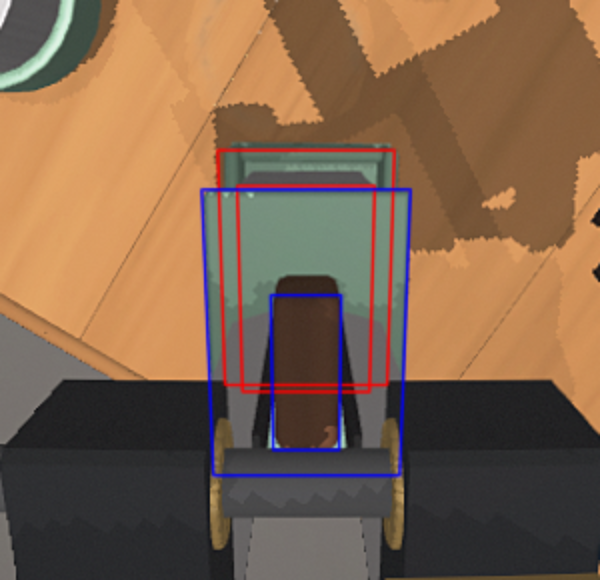

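Request:
servo_tool(
  commands=[-0.001,0,0.02,0,0,0,0.01,-0.001,0,0.035,0,0,0,0.01,-0.001,0,0.045,0,0,0,0.01,-0.001,0,0.05,0,0,0,0.01,-0.001,0,0.052,0,0,0,0.01,-0.001,0,0.053,0,0,0,0.01,-0.001,0,0.053,0,0,0,0.01],
)

```text
time: 21.9
tool_pos: [0.6066, -0.2537, 0.097]
ee_rot: [3.141, 0.001, 2.177]
wrist_force: [-0.3, -1.0, -1.0]
width: 0.0178
finger_force: 30.0
```

Request:
servo_tool(
  commands=[0,0,0.0015,0,0,0,0.01,0,0,0.003,0,0,0,0.01,0,0,0.003,0,0,0,0.01],
)

```text
time: 22.28
tool_pos: [0.6067, -0.2537, 0.0945]
ee_rot: [3.141, 0.001, 2.177]
wrist_force: [-1.3, 0.6, 2.3]
width: 0.0181
finger_force: 30.0
```

Request:
servo_tool(
  commands=[0,0,0,0,0,0,0.04,0,0,0,0,0,0,0.04,0,0,-0.02,0,0,0,0.04,0,0,-0.06,0,0,0,0.05,0,0,-0.12,0,0,0,0.05,0,0,-0.18,0,0,0,0.05,0,0,-0.19,0,0,0,0.05],
)

```text
time: 23.15
tool_pos: [0.6079, -0.2543, 0.2925]
ee_rot: [3.135, 0.012, 2.178]
wrist_force: [0.0, -0.7, -0.4]
width: 0.0499
finger_force: 0.0
```

```bash
python3 -c "
from h import *
v=shot('wrist');cv2.imwrite('pics/w10.png',v['img'])
for n,z in(('oblong_lid',.0645),('oblong_liner',.0065),('oblong_pot',0)):
  a=find(v,n)
  if a: print(n,a['box'],fit([(v,a['region'])],n,z,yaws=(.6,)))
plan([(.62,-.08,.28,1.8,.05,4),(.55,.15,.28,2.2,.05,4),(.408,.335,.2,2.2,.05,4)])"
```

```text
oblong_lid [257.6, 152.6, 50.5, 72.3] (np.float64(0.08531375169964399), array([ 0.60697717, -0.25474854,  0.61682319]))
oblong_pot [252.4, 136.7, 60.1, 88.1] (np.float64(3.0840034088240955), array([ 0.60509447, -0.24880413,  0.60793012]))
t 23.35 at [ 0.606  -0.2533  0.2819] [-3.141e+00 -2.000e-03  2.178e+00] w 0.0501
4 x [0.1344, 0.1103, 0.0021, -0.1, -0.1, 21.6, 0.05]
4 x [0.3632, 0.184, 0.0025, -0.1, -0.1, -1.3, 0.05]
4 x [0.596, 0.1729, 0.0831, -0.1, -0.1, -1.3, 0.05]
```

View pics/w10.png

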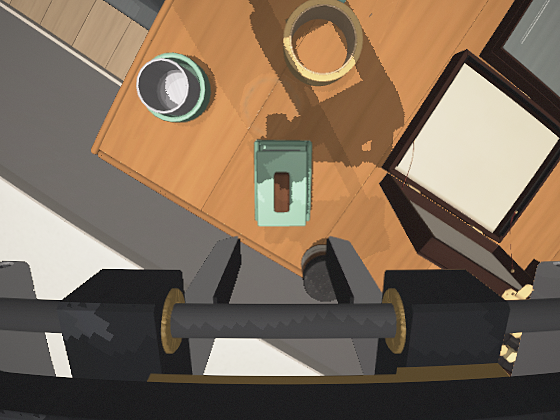

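Request:
servo_tool(
  commands=[0.045,0.037,0,0,0,0,0.05,0.09,0.074,0,0,0,0,0.05,0.134,0.11,0,0,0,0,0.05,0.19,0.128,0,0,0,0,0.05,0.25,0.146,0,0,0,0,0.05,0.305,0.165,0,0,0,0,0.05,0.36,0.18,0,0,0,0,0.05,0.42,0.18,0.02,0,0,0,0.05,0.48,0.177,0.04,0,0,0,0.05,0.54,0.175,0.06,0,0,0,0.05],
)

```text
time: 24.6
tool_pos: [0.441, 0.2889, 0.2205]
ee_rot: [-3.136, -0.001, 2.177]
wrist_force: [0.1, 0.7, -0.7]
width: 0.0498
finger_force: 0.0
```

Request:
servo_tool(
  commands=[0.05,0,0.02,0,0,0,0.05,0.055,0,0.04,0,0,0,0.05,0.055,0,0.04,0,0,0,0.05],
)

```text
time: 24.98
tool_pos: [0.4095, 0.3325, 0.1797]
ee_rot: [-3.133, -0.0, 2.179]
wrist_force: [-0.2, -1.2, -0.2]
width: 0.0501
finger_force: 0.0
```

```bash
python3 look.py w11 round_lid; python3 look.py w12 round_lid; python3 -c "
from h import *
plan([(.408,.341,.029,2.178,.05,4)])"
```

```text
round_lid 0.044 [0.406  0.3438 0.    ] [253.8, 154.0, 69.3, 67.7] 0.88
round_lid 0.049 [0.4065 0.3437 0.    ] [252.6, 157.1, 68.1, 63.8] 0.62
t 25.18 at [0.4129 0.3328 0.1846] [3.141 0.    2.176] w 0.0499
4 x [0.0096, 0.0006, 0.1556, 0.0, 0.0, -0.1, 0.05]
```

Request:
servo_tool(
  commands=[0.012,0.001,0.05,0,0,0,0.05,0.012,0.001,0.1,0,0,0,0.05,0.012,0.001,0.13,0,0,0,0.05,0.012,0.001,0.147,0,0,0,0.05,0.012,0.001,0.154,0,0,0,0.05,0.012,0.001,0.154,0,0,0,0.05,0.012,0.001,0.154,0,0,0,0.01,0.012,0.001,0.154,0,0,0,0.01,0.012,0.001,0.154,0,0,0,0.01,0.012,0.001,0.154,0,0,0,0.01],
)

```text
time: 26.42
tool_pos: [0.4064, 0.3439, 0.0308]
ee_rot: [3.141, -0.0, 2.178]
wrist_force: [-0.4, -0.9, 2.6]
width: 0.0214
finger_force: 30.0
```

```bash
python3 -c "
from h import *
plan([(.407,.34,.29,2.178,.01,4),(.55,.15,.3,2.178,.01,4),(.62,-.05,.3,2.178,.01,4),(.425,-.234,.15,2.178,.01,4)])"
```

```text
t 26.43 at [0.4064 0.3439 0.0308] [ 3.141 -0.     2.178] w 0.0214
4 x [-0.0036, -0.0015, -0.2592, 0.0, -0.0, -0.0, 0.01]
4 x [-0.2412, 0.0076, -0.2692, 0.0, -0.0, -0.0, 0.01]
4 x [-0.4454, -0.0489, -0.2692, 0.0, -0.0, -0.0, 0.01]
4 x [-0.4854, -0.3142, -0.1195, 0.0, -0.0, -0.0, 0.01]
```

Request:
servo_tool(
  commands=[0,0,-0.06,0,0,0,0.01,0,0,-0.12,0,0,0,0.01,0,0,-0.18,0,0,0,0.01,-0.03,0,-0.23,0,0,0,0.01,-0.08,0.002,-0.26,0,0,0,0.01,-0.14,0.005,-0.269,0,0,0,0.01,-0.2,0.007,-0.269,0,0,0,0.01,-0.25,0.005,-0.269,0,0,0,0.01,-0.31,-0.01,-0.269,0,0,0,0.01,-0.37,-0.028,-0.269,0,0,0,0.01],
)

```text
time: 27.68
tool_pos: [0.5946, 0.0223, 0.2983]
ee_rot: [-3.141, -0.001, 2.178]
wrist_force: [0.1, 0.6, -1.4]
width: 0.0214
finger_force: 30.0
```

Request:
servo_tool(
  commands=[-0.05,-0.015,0,0,0,0,0.01,-0.075,-0.021,0,0,0,0,0.01,-0.085,-0.075,0.02,0,0,0,0.01,-0.094,-0.13,0.04,0,0,0,0.01,-0.102,-0.185,0.07,0,0,0,0.01,-0.11,-0.24,0.1,0,0,0,0.01,-0.115,-0.286,0.14,0,0,0,0.01,-0.115,-0.286,0.15,0,0,0,0.01,-0.115,-0.286,0.15,0,0,0,0.01],
)

```text
time: 28.8
tool_pos: [0.425, -0.2327, 0.1488]
ee_rot: [3.141, -0.001, 2.178]
wrist_force: [-0.0, 0.4, -0.5]
width: 0.0214
finger_force: 30.0
```

```bash
python3 -c "
from ov import *
plan([(.425,-.234,.097,2.178,.01,4)])
o=robot.get_obs();p=o['tool_pos']
q=(.425,-.234,0);l=(p[0],p[1],0);z=p[2]-.031
overlay('w13',[(62,0,q,.072,(0,0,255)),(84,0,q,.04,(0,0,255)),(72,0,l,z+.014,(255,0,0))],(130,80,300,290))"
```

```text
t 28.8 at [ 0.425  -0.2327  0.1488] [ 3.141e+00 -1.000e-03  2.178e+00] w 0.0214
4 x [-0.0011, -0.0008, 0.0518, 0.0, -0.1, -0.0, 0.01]
```

View pics/w13.png

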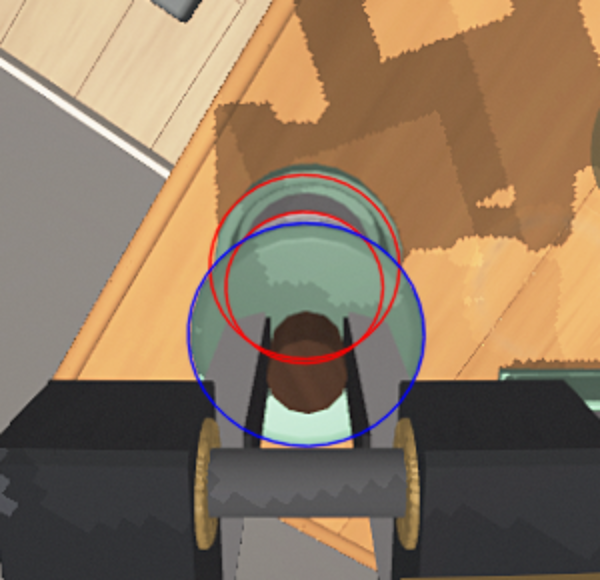

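Request:
servo_tool(
  commands=[0,0,0.02,0,0,0,0.01,0,0,0.035,0,0,0,0.01,0,0,0.045,0,0,0,0.01,0,0,0.05,0,0,0,0.01,0,0,0.053,0,0,0,0.01,0,0,0.054,0,0,0,0.01,0,0,0.054,0,0,0,0.01],
)

```text
time: 29.72
tool_pos: [0.4249, -0.2338, 0.0955]
ee_rot: [3.141, 0.001, 2.177]
wrist_force: [0.0, -0.0, -1.7]
width: 0.0212
finger_force: 30.0
```

Request:
servo_tool(
  commands=[0,0,0.001,0,0,0,0.01,0,0,0.002,0,0,0,0.01,0,0,0.002,0,0,0,0.01],
)

```text
time: 30.1
tool_pos: [0.4249, -0.2337, 0.0933]
ee_rot: [3.141, 0.0, 2.178]
wrist_force: [-0.1, -0.3, -0.8]
width: 0.0212
finger_force: 30.0
```

Request:
servo_tool(
  commands=[0,0,0.001,0,0,0,0.01,0,0,0.002,0,0,0,0.01,0,0,0.002,0,0,0,0.01],
)

```text
time: 30.48
tool_pos: [0.4251, -0.2339, 0.0933]
ee_rot: [3.141, 0.002, 2.178]
wrist_force: [-3.0, 1.2, 7.8]
width: 0.0207
finger_force: 30.0
```

Contact; release and rise.

Request:
servo_tool(
  commands=[0,0,0,0,0,0,0.04,0,0,0,0,0,0,0.04,0,0,0,0,0,0,0.04,0,0,-0.02,0,0,0,0.05,0,0,-0.07,0,0,0,0.05,0,0,-0.13,0,0,0,0.05,0,0,-0.19,0,0,0,0.05,0,0,-0.19,0,0,0,0.05],
)

```text
time: 31.48
tool_pos: [0.4267, -0.2349, 0.2874]
ee_rot: [3.137, 0.011, 2.178]
wrist_force: [-0.7, 0.9, -0.3]
width: 0.0503
finger_force: 0.0
```

```bash
python3 -c "
from h import *
v=shot('wrist');cv2.imwrite('pics/w14.png',v['img'])
a=find(v,'round_lid');print(fit([(v,a['region'])],'round_lid',.064))
w=shot('side')
for n,z in(('round_lid',.064),('oblong_lid',.0645)):
  a=find(w,n)
  if a: print(n,fit([(w,a['region'])],n,z,yaws=(.6,)))
c=cv2.resize(w['img'][100:240,230:400],None,fx=3,fy=3)
d=v['img'][60:340,150:430]
h=420;cv2.imwrite('pics/f.png',np.hstack([cv2.resize(d,(290,420)),c]))"
```

```text
(np.float64(0.05901234516058153), array([ 0.42504491, -0.23371945,  0.        ]))
round_lid (np.float64(0.29554813327046653), array([ 0.42864217, -0.23631918,  0.        ]))
```

View pics/f.png

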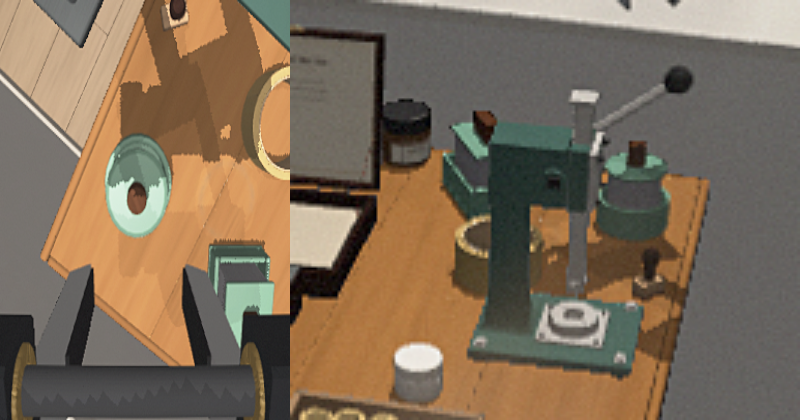

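The side view shows both lids sitting level on their liners (round at about (635,165), oblong at about (475,140) in the crop), and the bystanders are where they started.

```bash
python3 -c "
from bench import close_job
print(close_job())"
```

```text
the job is handed in; nothing more can be done
None
```

I've handed the job in: each pot holds its own liner with its lid on top, and the final pictures show both lids level and the bystanders unmoved, but no verdict came back.

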